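# Pull down the bread-cupboard hatch with the hooked pole

### The arm

A 6-joint arm with a two-finger parallel gripper is mounted at the origin on the work surface. World frame = base frame: x ahead of the robot, y to its left, z up, the work surface at z = 0. Lengths are in m, angles in rad, forces in N, time in s.
With the tool pointing down it reaches from about 0.35 to 0.975 m from the base axis. Payload 17.4 kg.
Tool frame: the origin (TCP) lies midway between the tips of the shut fingers; the grasp point (between the pads) lies 19 mm behind it; z points along the fingers, y is the line along which they close (so a half turn about z gives the same grasp; the last joint's range is limited). The gripper opens to 85 mm and grips with 20 to 120 N. Pads are 22 mm wide; open, the fingers measure 114 mm over their backs; the gripper's body (76 mm by 85 mm) begins 54 mm behind the grasp point. The pads swing forward as they close: fully open they stand 13 mm farther back than shut.
Start: joints at [-1.274, 0.116, 1.442, -0, 1.584, -0.038], TCP at [0.222, -0.638, 0.231] pointing down, gripper open.
Joint ranges: [-2.83, 2.83], [-0.83, 2.19], [0.07, 2.5], [-1.14, 4.28], [0.01, 3], [-2.97, 2.97]. Speed limits (rad/s): [1.89, 1.89, 2.22, 3.14, 3.14, 3.14].

### API

Orientations are given as a unit quaternion [x, y, z, w].
In Python, from station import sensors, viewer, hand_in gives the robot as it stands.
- The arm moves only by the tool send_rows, never from a script. Its argument "deltas" is a list of rows, each an object with "delta_rot": the turn, a rotation vector about the tool's x, y, z in degrees, a list of three; "translation": the shift along the tool's x, y, z in cm, a list of three; "hand": the finger opening in cm, from 0 to 8.54. A call has 1 to 20 rows; each row is the pose to reach, as a shift and turn from the pose commanded when the call began, along the tool's axes at that moment; what a row does not reach only later rows make up. A row lasts 1/12 s, in which the tool goes at most 41.7 mm and 7.16 degrees, less where a joint would pass 70% of its speed; a pose out of reach is approached as far as the arm can. A call with a gripper value outside its range is refused whole. The fingers move at their own pace and stop on an object; "force" is the grip in N (left out, the last holds). Time passes only in rows, so rows that repeat a pose let the fingers close. It gives the time, the measured TCP pose, the force, the opening and the grip force at its end, in the units of the state.
- sensors.read_state(): the state, without advancing time (a new reading comes with each control period).
- viewer.read_camera(name): name is "side" or "top"; returns a dict with "img" (384x512x3 uint8, red, green, blue), "range_z" (384x512 float32, m along the optical axis (not along the pixel's ray), 0 where there is no reading), "fx", "fy", "cx", "cy" (pixels), "rvec" (rotation vector, rad) and "tvec" (3), from world to camera coordinates, as OpenCV has them. Camera axes: x right, y down, z forward; pixel columns grow to the right and rows downward; lengths in m; the calibration is good to about 2 mm. A picture is of the moment at which its call begins.
- hand_in(): hands the job in; it is judged then, once.
The state is a dict: "t": time; "joint_positions": joint angles; "qvel": joint speeds; "joint_torque": joint torques, N m; "tcp_pos": TCP position; "orientation": TCP orientation; "ft_force": force on the tool from outside, world axes, zero at the start; "moment": the same for the moment, N m; "opening": opening from 0.0 (shut) to 1.0 (fully open); "grip_force": force on a finger pad.
Only numpy, scipy, OpenCV 4.12 (cv2) and the standard library are available. Lean on these libraries where they do the work, as an engineer would, in place of code of your own. Each camera call takes 0.05 s, during which the arm holds its last target. There are 200 camera calls.

### The job

Take the hooked pole from its stand, drop its hook into the brass ring at the top of the bread cupboard's white hatch and pull the hatch all the way down to its stop, without touching the hatch with the gripper or arm. Then unhook the pole, leaving the hatch down, and lay the pole back on its stand, hook hanging down, in both notches and about centred as it was.

Things in the scene. Friction and masses are not known exactly. Their poses are not given: they have to be found in the camera images.
- hook_pole: Sizes in mm. Pale wooden bar 320 long, 18 x 18, red tail band, 0.12 kg. Origin: on its centreline at the grip point; x to the hook end, z up. Wood from x -170 to +150; balance near x +25. A steel rod (8 thick) runs on to x +190 and turns straight down there, tip at z -79: the hook. Starts level across the stand's notches, origin 99 above the counter, hook hanging free beyond the stand.
- pole_stand: Sizes in mm. Dark wood stand, fixed. Origin: centre of underside; x along the pole, towards its hook; z up. Base 220 x 90 x 12. Posts at x +/-85, 16 thick, 75 wide, top 110 up, each with an open notch 43 wide, 20 deep, floor 90 up. The bar lies on both notch floors: its centreline is then 99 up, its origin near x = y = 0 (within 16).
- hatch: Sizes in mm. White front panel of the blue bread cupboard, 280 wide, 170 high, 12 thick. Origin: middle of the bottom hinge line, on the front face, 50 above the counter. y along the hinge; shut: z up, -x outwards. It opens top outwards and down about y; z tilts by the opening angle: 0 to 0.12 rad at start, stop at 1.0. Stiff hinge: stays where left, needs about 2 N at the ring.
- hatch_ring (a point): Sizes in mm. Centre of the brass ring at the hatch's top, turning with the hatch (same axes); in the hatch's frame x -32, y 0, z +175. Inner diameter 42, bar 6 thick. It lies nearly flat, open to a prong from above: shut, it slopes up outwards by 25 degrees; at the stop down outwards by 32, and an upright prong still passes in and out.
There are look-alikes about, which are no part of the job. Leave any red look-alike of the pole_stand alone.

How it is judged:
On the way, in this order (a step that is already met when the one before it is completed fails the run):
1. the hook is down in the ring while the hatch is still up (x of hatch_ring in the frame of hook_pole between 0.16 and 0.22 m and y of hatch_ring in the frame of hook_pole between -0.028 and 0.028 m and z of hatch_ring in the frame of hook_pole between -0.085 and -0.005 m and angle between hatch's own z axis and vertical below 0.35 rad), for 0.1 s.
2. the hatch is pulled down with the hook in the ring (x of hatch_ring in the frame of hook_pole between 0.16 and 0.22 m and y of hatch_ring in the frame of hook_pole between -0.028 and 0.028 m and z of hatch_ring in the frame of hook_pole between -0.085 and -0.005 m and angle between hatch's own z axis and vertical above 0.85 rad), for 0.1 s.
At the end, for the whole second after the job is handed in: The hatch rests at least 0.85 rad open (stop at 1.0); the pole lies at rest and level in both notches of the stand, hook hanging down (within 10 degrees), its origin within 45 mm along and 25 mm across of the stand's centre and 90 to 108 mm above the counter (angle between hatch's own z axis and vertical above 0.85 rad and angular speed of hatch below 0.05 rad/s and x of hook_pole in the frame of pole_stand between -0.045 and 0.045 m and y of hook_pole in the frame of pole_stand between -0.025 and 0.025 m and z of hook_pole in the frame of pole_stand between 0.09 and 0.108 m and angle between the x axis of hook_pole and the x axis of pole_stand, either way round below 0.25 rad and angle between hook_pole's own z axis and vertical below 0.17 rad and linear speed of hook_pole below 0.02 m/s); the robot touches nothing.
It fails at once if the gripper or arm touches the hatch (contact force between any of the fingers, the arm and hatch above 1 N).
It also fails if it takes over 51 s, if anything falls off the work surface, if the arm or the gripper's body presses on something with over 40 N, if the wrist force passes 120 N, or if a joint passes its speed limit or range.

## Working session

There is one attempt and no reset: what is moved stays moved. The work goes in short steps, Python scripts to look and compute and a tool call to move; the robot and the scene stay as the last step left them, time stands still between calls to the robot, and variables do not carry over. Pictures are saved under pics/ and viewed, at most 10 in all, crops included, and the job is handed in when it is done.

Besides the shell and the picture viewer there is one more tool, called after "Emit:" as name(argument=value, ...), one argument or row to a line, values as JSON. send_rows: Moves the arm, as the interface text tells. Its arguments: {"type":"object","properties":{"deltas":{"type":"array"},"force":{"type":"number"}},"required":["deltas"]}

```bash
mkdir -p pics; ls; cat > h.py <<'E'
import numpy as np, cv2, pickle
from scipy.spatial.transform import Rotation as R
def grab(tag):
    from station import viewer
    d={}
    for n in('side','top'):
        c=viewer.read_camera(n); d[n]=c; cv2.imwrite(f'pics/{tag}_{n}.png',c['img'][:,:,::-1])
    pickle.dump(d,open(f'{tag}.pkl','wb')); return d
def pts(c):
    z=c['range_z']; v,u=np.indices(z.shape)
    p=np.stack([(u-c['cx'])/c['fx']*z,(v-c['cy'])/c['fy']*z,z],-1)
    M=cv2.Rodrigues(np.array(c['rvec'],float))[0]
    return (p-np.array(c['tvec'],float).reshape(3))@M
def proj(c,P):
    K=np.array([[c['fx'],0,c['cx']],[0,c['fy'],c['cy']],[0,0,1]])
    return cv2.projectPoints(np.array(P,float).reshape(-1,3),np.array(c['rvec'],float),np.array(c['tvec'],float),K,None)[0].reshape(-1,2)
E
python3 - <<'E'
from h import *
d=grab('a')
im=np.vstack([d['side']['img'],d['top']['img']])
cv2.imwrite('pics/a_both.png',cv2.resize(im[:,:,::-1],(400,600)))
for n in d:
    c=d[n]; M=cv2.Rodrigues(np.array(c['rvec'],float))[0]; print(n,-M.T@np.array(c['tvec']),M[2],c['fx'])
from station import sensors
print(sensors.read_state())
E
```

```text
pics
side [0.28475551 0.66747898 0.89648958] [ 0.16700093 -0.65949973 -0.73291937] 379.85969581427383
top [ 0.34010883 -0.0365428   1.29399105] [ 0.10323721  0.02233172 -0.99440604] 378.6315656087001
{'t': 0.1, 'joint_positions': array([-1.27383939e+00,  1.16437333e-01,  1.44219841e+00,  9.95222665e-06,
        1.58397477e+00, -3.77586261e-02]), 'qvel': array([ 0.00031448, -0.00093054, -0.00189931, -0.00025346, -0.00067567,
        0.00205065]), 'joint_torque': array([ 1.50378066e-03, -7.33664274e+01, -6.33789325e+01, -8.75869182e-05,
        5.26342352e-03, -5.71432054e-05]), 'tcp_pos': array([ 0.22171066, -0.63737646,  0.23063648]), 'orientation': array([ 9.86028205e-01,  1.66577671e-01, -6.08385787e-05, -5.05306173e-04]), 'ft_force': array([-0.28879028,  0.05065263, -0.22457541]), 'moment': array([ 0.00453079, -0.04803306, -0.023508  ]), 'grip_force': 0.0, 'opening': 0.9982187814724317}
```

View pics/a_side.png

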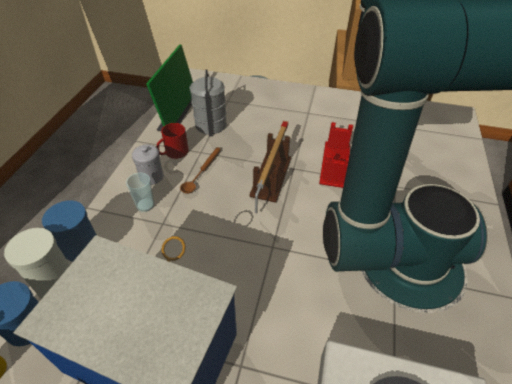

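View pics/a_top.png

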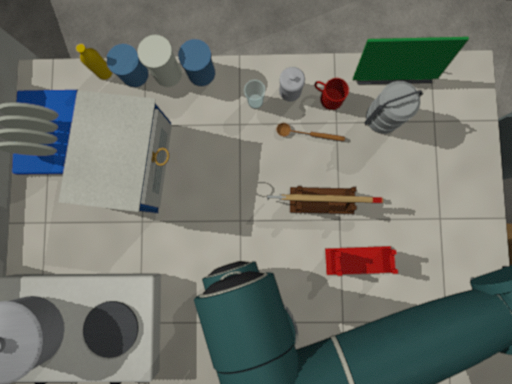

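The side view shows the brown stand with the pole, red band at (284,126) and hook at (258,205). The brass ring is at (174,248), with the cupboard at lower left and the red look-alike stand at (338,155). The top view shows the pole from band (377,200) to hook (270,198), the brass ring at (162,156) on the hatch, the red stand at (360,261), and a thin wire loop at (265,188).

Two could be the stand: brown (322,200) and red (360,261) in the top view. The brown one fits, because it is dark wood and carries the pole.

```bash
python3 - <<'E'
from h import *
d=pickle.load(open('a.pkl','rb'))
t=d['top'];s=d['side']
for n,c in d.items():
    P=pts(c); hsv=cv2.cvtColor(c['img'],cv2.COLOR_RGB2HSV); H,S,V=cv2.split(hsv)
    print(n,'worldx,y px dirs',proj(c,[[.4,0,0],[.6,0,0],[.4,.2,0]]).round().tolist())
    g={'gold':(H>14)&(H<28)&(S>140)&(V>90),'pale':(H>10)&(H<24)&(S>60)&(S<190)&(V>130),'red':((H<4)|(H>176))&(S>180),'white':(S<25)&(V>90)}
    g['dark']=(H<16)&(S>80)&(V<120)
    for k,m in g.items():
        if k=='white':continue
        nn,l,st,ce=cv2.connectedComponentsWithStats(m.astype(np.uint8))
        for i in range(1,nn):
            if st[i,4]<15: continue
            q=P[l==i]; q=q[np.isfinite(q).all(1)]
            print(k,ce[i].round(1),st[i,4],'min',np.percentile(q,3,0).round(3),'med',np.median(q,0).round(3),'max',np.percentile(q,97,0).round(3))
a=cv2.resize(t['img'][120:240,60:400],None,fx=2.3,fy=2.3,interpolation=3)
b=cv2.resize(s['img'][110:380,20:340],None,fx=1.15,fy=1.15,interpolation=3)
w=max(a.shape[1],b.shape[1]); 
o=np.zeros((a.shape[0]+b.shape[0],w,3),np.uint8);o[:a.shape[0],:a.shape[1]]=a;o[a.shape[0]:,:b.shape[1]]=b
print(o.shape);cv2.imwrite('pics/crop1.png',o[:600,:800,::-1])
E
```

```text
side worldx,y px dirs [[270.0, 234.0], [205.0, 221.0], [253.0, 294.0]]
gold [347.2  54.9] 1252 min [ 0.21  -1.574 -0.102] med [ 0.27  -1.085 -0.072] max [ 0.332 -1.022  0.248]
gold [270.9 156.6] 212 min [ 0.438 -0.359  0.028] med [ 0.447 -0.217  0.109] max [ 0.474 -0.118  0.112]
gold [174.4 245. ] 112 min [0.537 0.233 0.218] med [0.562 0.249 0.231] max [0.586 0.272 0.24 ]
pale [256.9  37. ] 14565 min [ 0.275 -1.768 -0.506] med [ 0.845 -1.753 -0.214] max [ 1.586 -1.082  0.006]
pale [356.1  15.6] 107 min [ 0.257 -1.172  0.146] med [ 0.266 -1.085  0.226] max [ 0.276 -1.074  0.252]
pale [95.8 46. ] 296 min [ 2.095 -1.77  -0.644] med [ 2.135 -1.752 -0.476] max [ 2.156 -1.734 -0.214]
pale [482.6 105.3] 1878 min [-0.844 -1.767 -0.651] med [-0.679 -1.752 -0.505] max [-0.338 -1.732 -0.393]
pale [271.9 153.6] 264 min [ 0.438 -0.458  0.001] med [ 0.448 -0.227  0.109] max [ 0.474 -0.104  0.112]
pale [199.2 169.2] 33 min [ 0.678 -0.27  -0.002] med [ 0.692 -0.208  0.002] max [ 0.705 -0.135  0.018]
pale [172.7 243.4] 122 min [0.539 0.09  0.   ] med [0.575 0.241 0.231] max [0.691 0.27  0.24 ]
red [1
[... 2759 characters left out ...]
37  0.007] med [ 0.246 -0.356  0.013] max [ 0.285 -0.251  0.109]
dark [332.9  93.8] 590 min [ 0.762 -0.317  0.001] med [ 0.814 -0.281  0.039] max [ 0.84  -0.228  0.095]
dark [281.6 127.3] 72 min [ 0.679 -0.127 -0.   ] med [ 0.705 -0.103  0.007] max [ 0.715 -0.089  0.015]
dark [328.2 137.4] 71 min [ 0.651 -0.317  0.01 ] med [ 0.662 -0.262  0.017] max [ 0.676 -0.203  0.021]
dark [323.  190.8] 442 min [ 0.46  -0.323  0.007] med [ 0.477 -0.243  0.012] max [ 0.489 -0.133  0.11 ]
dark [322.  207.1] 738 min [ 0.403 -0.323  0.007] med [ 0.421 -0.236  0.012] max [ 0.441 -0.132  0.109]
dark [353.3 264.3] 455 min [ 0.2   -0.383  0.007] med [ 0.233 -0.333  0.012] max [ 0.262 -0.296  0.016]
(586, 782, 3)
```

View pics/crop1.png

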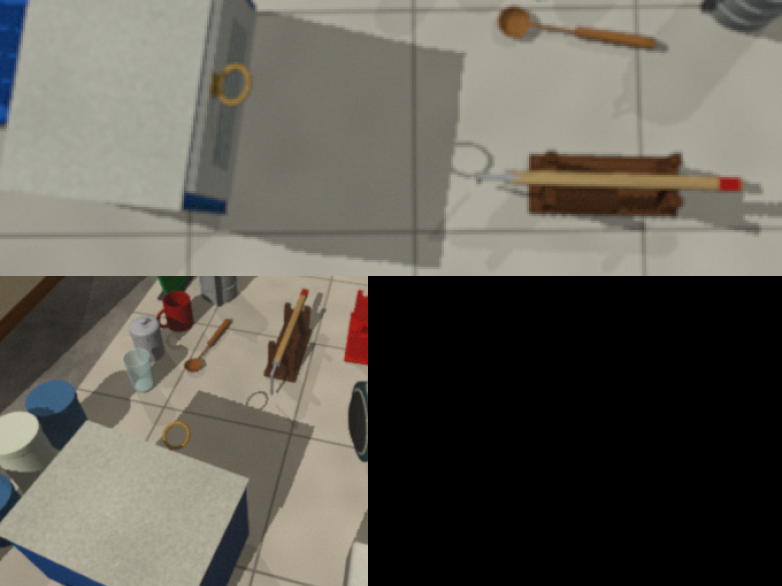

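The crop confirms it: the pale pole lies in the brown stand, the brass ring is attached to the hatch top, and the grey loop is only the ring's shadow. One fit, then I move.

```bash
cat >> h.py <<'E'
def ray(c,uv,z):
    K=np.array([[c['fx'],0,c['cx']],[0,c['fy'],c['cy']],[0,0,1]])
    M=cv2.Rodrigues(np.array(c['rvec'],float))[0]; o=-M.T@np.array(c['tvec'],float).ravel()
    dd=np.c_[cv2.undistortPoints(np.array(uv,float).reshape(-1,1,2),K,None).reshape(-1,2),np.ones(len(uv))]@M
    return o+dd*((z-o[2])/dd[:,2])[:,None]
def masks(c):
    H,S,V=cv2.split(cv2.cvtColor(c['img'],cv2.COLOR_RGB2HSV))
    return dict(gold=(H>14)&(H<28)&(S>120)&(V>80),wood=(H>8)&(H<26)&(S>60)&(V>110),red=((H<4)|(H>176))&(S>150),dark=(H<16)&(S>80)&(V<120))
def line(c,m,z,box=(.40,.50,-.45,-.05)):
    uv=np.argwhere(m)[:,::-1]; q=ray(c,uv,z)[:,:2]
    k=(q[:,0]>box[0])&(q[:,0]<box[1])&(q[:,1]>box[2])&(q[:,1]<box[3]); return q[k]
def two(cs,c1,uv1,c2,uv2):
    def P(c):
        K=np.array([[c['fx'],0,c['cx']],[0,c['fy'],c['cy']],[0,0,1]])
        return K@np.c_[cv2.Rodrigues(np.array(c['rvec'],float))[0],np.array(c['tvec'],float).ravel()]
    X=cv2.triangulatePoints(P(c1),P(c2),np.array(uv1,float).reshape(2,1),np.array(uv2,float).reshape(2,1)); return (X[:3]/X[3]).ravel()
E
python3 - <<'E'
from h import *
d=pickle.load(open('a.pkl','rb')); E={}
for n,c in d.items():
    m=masks(c);P=pts(c)
    # pole: height from depth, axis by rays
    pm=(m['wood']|m['red'])&(P[...,2]>.095)&(P[...,2]<.125)&(P[...,0]>.42)&(P[...,0]<.48)&(P[...,1]>-.45)&(P[...,1]<-.06)
    z=np.median(P[pm][:,2])
    q=line(c,pm,z); vx,vy,x0,y0=cv2.fitLine(q.astype(np.float32),cv2.DIST_HUBER,0,.01,.01).ravel()
    print(n,'pole z',z.round(4),'dx/dy',(vx/vy).round(4),'x at y=-.235',x0+(-.235-y0)*vx/vy,'y ends',np.percentile(q[:,1],[0,1,99,100]).round(4))
    rm=pm&m['red']; print(' red y',line(c,rm,z)[:,1].min(),line(c,rm,z)[:,1].max(), 'uv',np.argwhere(rm)[:,::-1].mean(0).round(1))
    # stand
    sm=m['dark']&(P[...,0]>.38)&(P[...,0]<.51)&(P[...,1]>-.36)&(P[...,1]<-.09)&(P[...,2]<.12)
    b=P[sm&(P[...,2]<.02)][:,:2]; print(' base rect',cv2.minAreaRect(b.astype(np.float32)), cv2.minAreaRect(P[sm&(P[...,2]>.1)][:,:2].astype(np.float32)))
    # steel hook
    # ring
    gm=m['gold']&(P[...,1]>.2)&(P[...,1]<.3)&(P[...,0]>.5)&(P[...,0]<.62)&(P[...,2]>.2)
    uv=np.argwhere(gm)[:,::-1].astype(np.float32); e=cv2.fitEllipse(cv2.convexHull(uv)); E[n]=e[0]
    print(' ring ell',e,'depth ctr',((P[gm].min(0)+P[gm].max(0))/2).round(4),P[gm].min(0).round(3),P[gm].max(0).round(3))
    w=(P[...,2]>.06)&(P[...,2]<.3)&(P[...,1]>.2)&(P[...,1]<.32)&(P[...,0]<.75)&(P[...,0]>.38)
    print(' top z',np.median(P[w][:,2]))
    r=P[(P[...,2]>.12)&(P[...,1]>.25)&(P[...,1]<.6)&(P[...,0]<.75)&(P[...,0]>.38)]
    print(' cupboard rect',cv2.minAreaRect(r[:,:2].astype(np.float32)),np.median(r[:,2]))
print('ring tri',two(0,d['top'],E['top'],d['side'],E['side']))
# hatch face from top: points by height
P=pts(d['top'])
k=(P[...,1]>.2)&(P[...,1]<.31)&(P[...,0]<.73)&(P[...,0]>.40)&(P[...,2]>.08)&(P[...,2]<.28)
for a in np.arange(.42,.73,.03):
    s=P[k&(abs(P[...,0]-a)<.004)]; 
    if len(s): i=np.argsort(s[:,1]); print(round(a,3),[tuple(x.round(3)[1:]) for x in s[i][::2][:9]])
E
```

```text
side pole z 0.1091 dx/dy 0.0462 x at y=-.235 0.44681314 y ends [-0.4079 -0.3995 -0.0945 -0.0897]
 red y -0.3997062206177927 -0.3821509233689776 uv [284.2 123.7]
 base rect ((0.4482742249965668, -0.23109307885169983), (0.21583159267902374, 0.08950871974229813), 87.95808410644531) ((0.4483368992805481, -0.21140563488006592), (0.2253175973892212, 0.07472889870405197), 87.58014678955078)
 ring ell ((173.06576538085938, 247.933349609375), (22.35197639465332, 25.218870162963867), 28.378219604492188) depth ctr [0.562  0.2576 0.2287] [0.536 0.233 0.217] [0.588 0.282 0.24 ]
 top z 0.2402547000492887
 cupboard rect ((0.5788300633430481, 0.38523969054222107), (0.27841082215309143, 0.33127525448799133), 82.76798248291016) 0.24024833181054492
top pole z 0.1072 dx/dy 0.0444 x at y=-.235 0.44487226 y ends [-0.4118 -0.4085 -0.1009 -0.0969]
 red y -0.4026163071102147 -0.3803852122430787 uv [376.9 200.1]
 base rect ((0.44667959213256836, -0.23495440185070038), (0.21358837187290192, 0.08577501028776169), 88.15377807617188) ((0.44517993927001953, -0.23536251485347748), (0.1833605170249939, 0.07227310538
[... 3351 characters left out ...]
np.float64(0.086)), (np.float64(0.269), np.float64(0.111)), (np.float64(0.269), np.float64(0.159)), (np.float64(0.269), np.float64(0.17)), (np.float64(0.269), np.float64(0.181)), (np.float64(0.27), np.float64(0.214)), (np.float64(0.27), np.float64(0.145)), (np.float64(0.27), np.float64(0.144)), (np.float64(0.27), np.float64(0.212))]
0.72 [(np.float64(0.275), np.float64(0.237)), (np.float64(0.278), np.float64(0.197)), (np.float64(0.278), np.float64(0.208)), (np.float64(0.278), np.float64(0.089)), (np.float64(0.278), np.float64(0.139)), (np.float64(0.278), np.float64(0.114)), (np.float64(0.278), np.float64(0.113)), (np.float64(0.279), np.float64(0.215)), (np.float64(0.279), np.float64(0.182))]
```

The hatch is near vertical and the ring centre is about (0.561, 0.257, 0.226). The pole origin is about (0.445, -0.241), 2.6° off +y, and the stand centre is about (0.447, -0.234). I'll go above the grip point.

Emit:
send_rows(
  deltas=[
    {"translation": [34.1,-30.1,6],"delta_rot": [0,0,-68.2],"hand": 8.5},
    {"translation": [34.1,-30.1,6],"delta_rot": [0,0,-68.2],"hand": 8.5},
    {"translation": [34.1,-30.1,6],"delta_rot": [0,0,-68.2],"hand": 8.5},
    {"translation": [34.1,-30.1,6],"delta_rot": [0,0,-68.2],"hand": 8.5},
    {"translation": [34.1,-30.1,6],"delta_rot": [0,0,-68.2],"hand": 8.5},
    {"translation": [34.1,-30.1,6],"delta_rot": [0,0,-68.2],"hand": 8.5},
    {"translation": [34.1,-30.1,6],"delta_rot": [0,0,-68.2],"hand": 8.5},
    {"translation": [34.1,-30.1,6],"delta_rot": [0,0,-68.2],"hand": 8.5},
    {"translation": [34.1,-30.1,6],"delta_rot": [0,0,-68.2],"hand": 8.5},
    {"translation": [34.1,-30.1,6],"delta_rot": [0,0,-68.2],"hand": 8.5},
    {"translation": [34.1,-30.1,6],"delta_rot": [0,0,-68.2],"hand": 8.5},
    {"translation": [34.1,-30.1,6],"delta_rot": [0,0,-68.2],"hand": 8.5},
    {"translation": [34.1,-30.1,6],"delta_rot": [0,0,-68.2],"hand": 8.5},
    {"translation": [34.1,-30.1,6],"delta_rot": [0,0,-68.2],"hand": 8.5},
    {"translation": [34.1,-30.1,6],"delta_rot": [0,0,-68.2],"hand": 8.5},
    {"translation": [34.1,-30.1,6],"delta_rot": [0,0,-68.2],"hand": 8.5},
  ],
)

```text
t: 1.43
tcp_pos: [0.4445, -0.2422, 0.1714]
orientation: [0.724, 0.69, -0.0, 0.0]
ft_force: [0.1, -0.3, -0.6]
opening: 0.997
grip_force: 0.0
```

Emit:
send_rows(
  deltas=[
    {"translation": [0.1,0.1,3],"delta_rot": [0,0,0],"hand": 8.5},
    {"translation": [0.1,0.1,6],"delta_rot": [0,0,0],"hand": 8.5},
    {"translation": [0.1,0.1,8],"delta_rot": [0,0,0],"hand": 8.5},
    {"translation": [0.1,0.1,9.1],"delta_rot": [0,0,0],"hand": 8.5},
    {"translation": [0.1,0.1,9.1],"delta_rot": [0,0,0],"hand": 8.5},
    {"translation": [0.1,0.1,9.1],"delta_rot": [0,0,0],"hand": 1},
    {"translation": [0.1,0.1,9.1],"delta_rot": [0,0,0],"hand": 1},
    {"translation": [0.1,0.1,9.1],"delta_rot": [0,0,0],"hand": 1},
    {"translation": [0.1,0.1,9.1],"delta_rot": [0,0,0],"hand": 1},
    {"translation": [0.1,0.1,9.1],"delta_rot": [0,0,0],"hand": 1},
    {"translation": [0.1,0.1,9.1],"delta_rot": [0,0,0],"hand": 1},
    {"translation": [0.1,0.1,9.1],"delta_rot": [0,0,0],"hand": 1},
    {"translation": [0.1,0.1,9.1],"delta_rot": [0,0,0],"hand": 1},
    {"translation": [0.1,0.1,9.1],"delta_rot": [0,0,0],"hand": 1},
  ],
  force=80,
)

```text
t: 2.6
tcp_pos: [0.4463, -0.2404, 0.0811]
orientation: [0.723, 0.691, 0.0, 0.001]
ft_force: [-1.2, 1.6, 6.4]
opening: 0.19
grip_force: 78.8
```

Emit:
send_rows(
  deltas=[
    {"translation": [0,0,-2],"delta_rot": [0,0,0],"hand": 1},
    {"translation": [0,0,-5],"delta_rot": [0,0,0],"hand": 1},
    {"translation": [0,0,-9],"delta_rot": [0,0,0],"hand": 1},
    {"translation": [0,0,-13],"delta_rot": [0,0,0],"hand": 1},
    {"translation": [0,0,-17],"delta_rot": [0,0,0],"hand": 1},
    {"translation": [0,0,-21],"delta_rot": [0,0,0],"hand": 1},
    {"translation": [0,0,-25],"delta_rot": [0,0,0],"hand": 1},
    {"translation": [2,0.5,-26.5],"delta_rot": [0,0,1],"hand": 1},
    {"translation": [5,1.2,-26.5],"delta_rot": [0,0,2],"hand": 1},
    {"translation": [8,2,-26.5],"delta_rot": [0,0,3],"hand": 1},
    {"translation": [11,2.7,-26.5],"delta_rot": [0,0,4],"hand": 1},
    {"translation": [14,3.5,-26.5],"delta_rot": [0,0,4.5],"hand": 1},
    {"translation": [17,4.2,-26.5],"delta_rot": [0,0,4.5],"hand": 1},
    {"translation": [20,5,-26.5],"delta_rot": [0,0,4.5],"hand": 1},
    {"translation": [23,5.7,-26.5],"delta_rot": [0,0,4.5],"hand": 1},
    {"translation": [26,6.5,-26.5],"delta_rot": [0,0,4.5],"hand": 1},
    {"translation": [29,7.2,-26.5],"delta_rot": [0,0,4.5],"hand": 1},
    {"translation": [31.3,7.7,-26.5],"delta_rot": [0,0,4.5],"hand": 1},
    {"translation": [31.3,7.7,-26.5],"delta_rot": [0,0,4.5],"hand": 1},
    {"translation": [31.3,7.7,-26.5],"delta_rot": [0,0,4.5],"hand": 1},
  ],
)

```text
t: 4.27
tcp_pos: [0.5372, 0.0699, 0.3449]
orientation: [0.749, 0.663, -0.0, -0.0]
ft_force: [0.3, -1.5, -0.8]
opening: 0.195
grip_force: 78.3
```

```bash
python3 - <<'E'
from h import *
d=grab('b')
from station import sensors; s=sensors.read_state(); print(s['tcp_pos'],s['orientation'],s['opening'],s['ft_force'])
a=cv2.resize(d['top']['img'][100:220,100:300],None,fx=3,fy=3,interpolation=3)[:300]
b=cv2.resize(d['side']['img'][170:290,120:320],None,fx=3,fy=3,interpolation=3)[:300]
cv2.imwrite('pics/crop2.png',np.vstack([a,b])[:,:,::-1])
E
```

```text
[0.53706748 0.0685711  0.34526607] [ 7.49618804e-01  6.61869795e-01 -1.52135435e-04  1.30314226e-05] 0.2004669583513935 [ 0.14077238 -0.06113107 -1.16008606]
```

View pics/crop2.png

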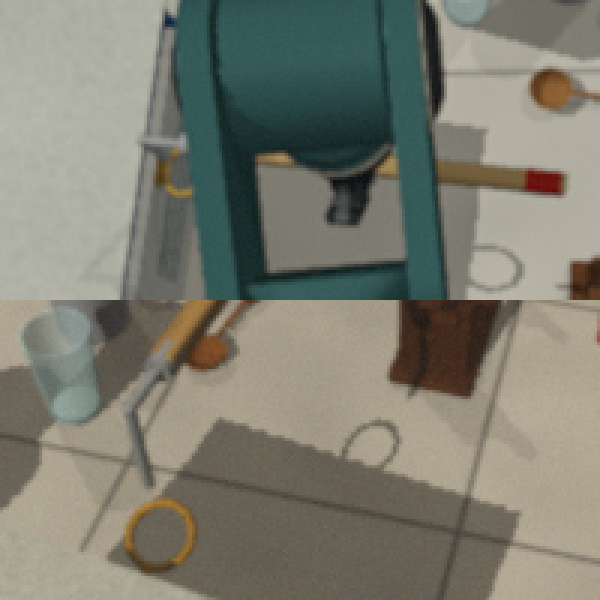

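The top half of the crop shows the arm over the ring, with the hook elbow at (145,142). The side half shows the hook rod from (130,408) to its tip at (152,485), just above the ring centred at (160,535). I'll measure the tip against the ring.

```bash
python3 - <<'E'
from h import *
d=pickle.load(open('b.pkl','rb')); s=d['side'];P=pts(s)
for v in range(204,234,3):
    k=[u for u in range(155,180) if .25<P[v,u,2]<.42 and .2<P[v,u,1]<.3 and .5<P[v,u,0]<.62]
    if k: print(v,k[0],k[-1],np.median(P[v,k],0).round(4))
print('tip ray z.285',ray(s,[[170.3,231]],.285),'elbow z .364',ray(s,[[163.5,206.5]],.364))
t=d['top'];print('top elbow ray z.364',ray(t,[[100+145/3,100+142/3]],.364))
rm=masks(t)['red']; P=pts(t); k=rm&(P[...,2]>.33); print('red',P[k].min(0),P[k].max(0))
E
```

```text
204 162 166 [0.5575 0.2557 0.3681]
207 162 165 [0.5583 0.2584 0.3627]
210 162 166 [0.558  0.2598 0.3555]
213 163 167 [0.5574 0.26   0.3463]
216 164 167 [0.5571 0.26   0.3381]
219 165 168 [0.5575 0.2593 0.3286]
222 166 169 [0.5578 0.2587 0.3188]
225 166 170 [0.5576 0.2599 0.3101]
228 167 170 [0.5587 0.2592 0.3002]
231 168 171 [0.5578 0.2597 0.2912]
tip ray z.285 [[0.55913758 0.25501769 0.285     ]] elbow z .364 [[0.55816938 0.2582727  0.364     ]]
top elbow ray z.364 [[0.55579114 0.24996956 0.364     ]]
red [ 0.34010883 -0.09490294  0.3678427 ] [ 0.52484883 -0.0365428   1.29399105]
```

The hook is about 3 mm off the ring axis in x. I'll lower it with that correction.

Emit:
send_rows(
  deltas=[
    {"translation": [0,0.3,2],"delta_rot": [0,0,0],"hand": 1},
    {"translation": [0,0.3,3.5],"delta_rot": [0,0,0],"hand": 1},
    {"translation": [0,0.3,4.5],"delta_rot": [0,0,0],"hand": 1},
    {"translation": [0,0.3,5.5],"delta_rot": [0,0,0],"hand": 1},
    {"translation": [0,0.3,6.5],"delta_rot": [0,0,0],"hand": 1},
    {"translation": [0,0.3,7.5],"delta_rot": [0,0,0],"hand": 1},
    {"translation": [0,0.3,8.5],"delta_rot": [0,0,0],"hand": 1},
    {"translation": [0,0.3,9.5],"delta_rot": [0,0,0],"hand": 1},
    {"translation": [0,0.3,9.5],"delta_rot": [0,0,0],"hand": 1},
    {"translation": [0,0.3,9.5],"delta_rot": [0,0,0],"hand": 1},
    {"translation": [0,0.3,9.5],"delta_rot": [0,0,0],"hand": 1},
  ],
)

```text
t: 5.28
tcp_pos: [0.5403, 0.0686, 0.2509]
orientation: [0.75, 0.662, 0.0, 0.0]
ft_force: [-0.1, -0.6, -1.0]
opening: 0.192
grip_force: 78.3
```

```bash
python3 - <<'E'
from h import *
d=grab('c')
b=cv2.resize(d['side']['img'][180:290,100:300],None,fx=3,fy=3,interpolation=3)
cv2.imwrite('pics/crop3.png',b[:,:,::-1])
E
```

```text
(no output)
```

View pics/crop3.png

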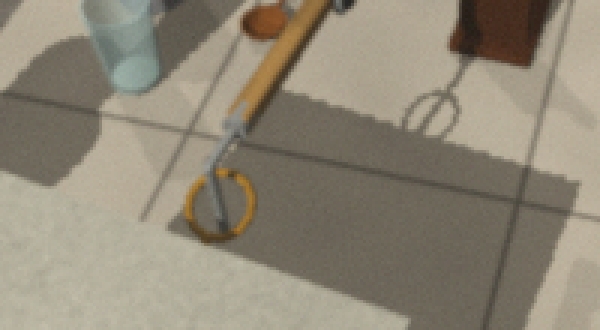

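The hook rod passes through the ring, tip at (222,228) inside the ring at (220,205) in the crop. I'll pull along the ring's arc.

Emit:
send_rows(
  deltas=[
    {"translation": [-1.5,0,0],"delta_rot": [0,0,0],"hand": 1},
    {"translation": [-2.5,0,0.3],"delta_rot": [0,0,0],"hand": 1},
    {"translation": [-3.5,0,0.5],"delta_rot": [0,0,0],"hand": 1},
    {"translation": [-4.5,0,0.9],"delta_rot": [0,0,0],"hand": 1},
    {"translation": [-5.3,0,1.1],"delta_rot": [0,0,0],"hand": 1},
    {"translation": [-6.1,0,1.6],"delta_rot": [0,0,0],"hand": 1},
    {"translation": [-6.9,0,2.0],"delta_rot": [0,0,0],"hand": 1},
    {"translation": [-7.7,0,2.4],"delta_rot": [0,0,0],"hand": 1},
    {"translation": [-8.5,0,2.9],"delta_rot": [0,0,0],"hand": 1},
    {"translation": [-9.2,0,3.5],"delta_rot": [0,0,0],"hand": 1},
    {"translation": [-9.9,0,4.1],"delta_rot": [0,0,0],"hand": 1},
    {"translation": [-10.5,0,4.7],"delta_rot": [0,0,0],"hand": 1},
    {"translation": [-11.1,0,5.2],"delta_rot": [0,0,0],"hand": 1},
    {"translation": [-11.7,0,5.9],"delta_rot": [0,0,0],"hand": 1},
    {"translation": [-12.2,0,6.5],"delta_rot": [0,0,0],"hand": 1},
    {"translation": [-12.7,0,7.1],"delta_rot": [0,0,0],"hand": 1},
    {"translation": [-13.1,0,7.6],"delta_rot": [0,0,0],"hand": 1},
    {"translation": [-13.5,0,8.3],"delta_rot": [0,0,0],"hand": 1},
    {"translation": [-13.8,0,8.8],"delta_rot": [0,0,0],"hand": 1},
    {"translation": [-14.0,0,9.1],"delta_rot": [0,0,0],"hand": 1},
  ],
)

```text
t: 7.05
tcp_pos: [0.5222, -0.0682, 0.1568]
orientation: [0.749, 0.662, 0.001, -0.003]
ft_force: [4.9, 32.5, -14.7]
opening: 0.196
grip_force: 78.2
```

```bash
cat > ck.py <<'E'
from h import *
import sys
d=grab(sys.argv[1]); E={}
for n,c in d.items():
    P=pts(c); m=masks(c)['gold']&(P[...,2]>.06)&(P[...,1]>.05)&(P[...,1]<.3)&(P[...,0]>.48)&(P[...,0]<.64)
    print(n,m.sum(),P[m].min(0).round(3),P[m].max(0).round(3),P[m].mean(0).round(3))
b=cv2.resize(d['side']['img'][150:300,100:300],None,fx=3,fy=3,interpolation=3)
cv2.imwrite(f'pics/crop_{sys.argv[1]}.png',b[:,:,::-1])
from station import sensors; s=sensors.read_state(); print(s['t'],s['tcp_pos'],s['ft_force'],s['moment'],s['grip_force'])
E
python3 ck.py d
```

```text
side 69 [0.522 0.05  0.126] [0.569 0.15  0.184] [0.54  0.095 0.158]
top 32 [0.522 0.112 0.123] [0.569 0.156 0.148] [0.546 0.133 0.136]
7.15 [ 0.522173   -0.06819134  0.15672839] [  3.67917265  28.66071689 -12.93969458] [ 3.57766516 -0.42798004 -0.01561461] 78.4360921382904
```

View pics/crop_d.png

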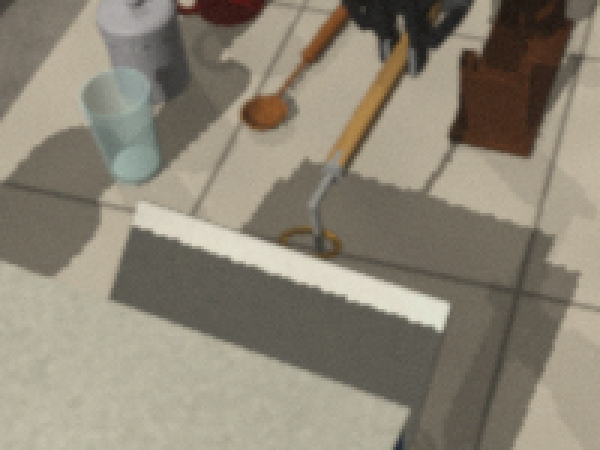

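The ring is at about θ≈0.9. The 30 N force points along the hatch radius, so I'm pulling slightly too far out for this height and hook friction carries the rest. I'll go down now, easing the outward pull.

Emit:
send_rows(
  deltas=[
    {"translation": [0.1,0,0.3],"delta_rot": [0,0,0],"hand": 1},
    {"translation": [0.1,0,0.6],"delta_rot": [0,0,0],"hand": 1},
    {"translation": [0.0,0,0.9],"delta_rot": [0,0,0],"hand": 1},
    {"translation": [-0.1,0,1.2],"delta_rot": [0,0,0],"hand": 1},
    {"translation": [-0.2,0,1.5],"delta_rot": [0,0,0],"hand": 1},
    {"translation": [-0.2,0,1.5],"delta_rot": [0,0,0],"hand": 1},
  ],
)

```text
t: 7.65
tcp_pos: [0.5224, -0.0726, 0.1436]
orientation: [0.75, 0.662, -0.0, -0.0]
ft_force: [-0.4, 4.1, -0.9]
opening: 0.196
grip_force: 80.1
```

```bash
python3 ck.py e
```

```text
side 55 [0.522 0.05  0.115] [0.568 0.14  0.173] [0.54  0.087 0.149]
top 21 [0.523 0.107 0.11 ] [0.568 0.148 0.137] [0.549 0.126 0.126]
7.75 [ 0.52250951 -0.07254219  0.14420313] [-0.5514265   4.67433306 -2.54232044] [0.46934472 0.26459785 0.30042712] 79.9375069141388
```

Emit:
send_rows(
  deltas=[
    {"translation": [-0.1,0,0.3],"delta_rot": [0,0,0],"hand": 1},
    {"translation": [-0.3,0,0.6],"delta_rot": [0,0,0],"hand": 1},
    {"translation": [-0.5,0,0.8],"delta_rot": [0,0,0],"hand": 1},
    {"translation": [-0.5,0,0.8],"delta_rot": [0,0,0],"hand": 1},
  ],
)

```text
t: 8.08
tcp_pos: [0.5218, -0.0758, 0.1354]
orientation: [0.749, 0.662, 0.001, -0.002]
ft_force: [2.7, 19.7, -6.0]
opening: 0.196
grip_force: 79.5
```

```bash
python3 ck.py f; python3 - <<'E'
from h import *
# hatch plane tilt from inner (upper) face
P=pts(pickle.load(open('f.pkl','rb'))['top'])
o=np.array([-.124,-.992]);h=np.array([.561,.2575])+.0325*-o
q=P.reshape(-1,3); a=(q[:,:2]-h)@o; b=(q[:,:2]-h)@np.array([.992,-.124])
k=(abs(b)<.12)&(a>.02)&(a<.2)&(q[:,2]>.03)&(q[:,2]<.2)
for lo in np.arange(.0,.2,.02):
    kk=k&(a>lo)&(a<lo+.02); print(lo.round(2),kk.sum(),np.median(q[kk,2]) if kk.any() else 0)
E
```

```text
side 38 [0.521 0.05  0.107] [0.568 0.129 0.165] [0.54  0.084 0.142]
top 23 [0.521 0.105 0.104] [0.564 0.145 0.136] [0.541 0.129 0.122]
8.1833 [ 0.52194615 -0.07574403  0.13581084] [ 1.73938716 19.17292028 -5.7090849 ] [ 2.96442916 -0.17478341  0.15177214] 79.47233319282532
0.0 0 0
0.02 363 0.0799291762822139
0.04 374 0.09340234394824318
0.06 399 0.10596494569848082
0.08 403 0.1190478635304925
0.1 417 0.13222690984074595
0.12 438 0.14466218671613504
0.14 202 0.1452380006822809
0.16 31 0.11817600795368897
0.18 40 0.11189788234638455
```

View pics/crop_f.png

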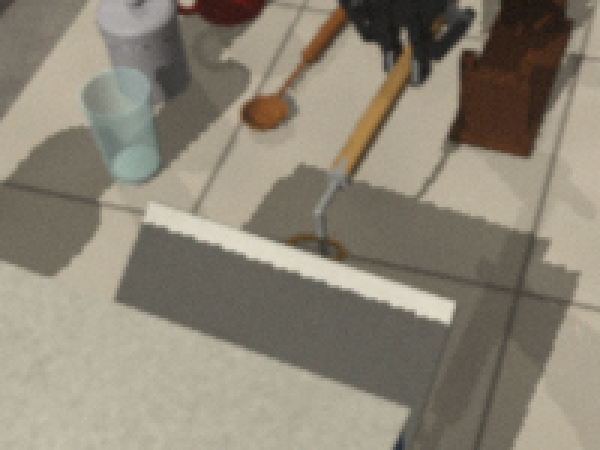

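The hatch's upper face slopes at 0.99 rad, so it is at the stop. In the crop the hook is still through the ring at (322,250). I'll ease inward and lift out.

Emit:
send_rows(
  deltas=[
    {"translation": [0.5,0,0],"delta_rot": [0,0,0],"hand": 1},
    {"translation": [1.0,0,0],"delta_rot": [0,0,0],"hand": 1},
    {"translation": [1.3,0.1,0],"delta_rot": [0,0,0],"hand": 1},
    {"translation": [1.3,0.1,0],"delta_rot": [0,0,0],"hand": 1},
    {"translation": [1.3,0.1,-0.5],"delta_rot": [0,0,0],"hand": 1},
    {"translation": [1.3,0.1,-1],"delta_rot": [0,0,0],"hand": 1},
    {"translation": [1.3,0.1,-1.5],"delta_rot": [0,0,0],"hand": 1},
  ],
)

```text
t: 8.77
tcp_pos: [0.5247, -0.0648, 0.1521]
orientation: [0.75, 0.662, 0.0, 0.0]
ft_force: [-0.1, 0.9, -1.6]
opening: 0.195
grip_force: 80.1
```

```bash
python3 ck.py g
```

```text
side 68 [0.52  0.051 0.107] [0.567 0.134 0.181] [0.539 0.082 0.156]
top 22 [0.52  0.104 0.102] [0.567 0.143 0.137] [0.538 0.127 0.122]
8.8667 [ 0.52501086 -0.06480667  0.15268634] [-0.39141572 -0.59661279 -1.33275741] [-0.04503301  0.00069467  0.05511776] 80.10670781135559
```

Free of force. I'll lift out.

Emit:
send_rows(
  deltas=[
    {"translation": [0,0,-1],"delta_rot": [0,0,0],"hand": 1},
    {"translation": [0,0,-2],"delta_rot": [0,0,0],"hand": 1},
    {"translation": [0,0,-3],"delta_rot": [0,0,0],"hand": 1},
    {"translation": [0,0,-4],"delta_rot": [0,0,0],"hand": 1},
    {"translation": [0,0,-5],"delta_rot": [0,0,0],"hand": 1},
    {"translation": [0,0,-6],"delta_rot": [0,0,0],"hand": 1},
    {"translation": [0,0,-7.5],"delta_rot": [0,0,0],"hand": 1},
    {"translation": [0,0,-9],"delta_rot": [0,0,0],"hand": 1},
    {"translation": [0,0,-10.5],"delta_rot": [0,0,0],"hand": 1},
    {"translation": [0,0,-12],"delta_rot": [0,0,0],"hand": 1},
    {"translation": [0,0,-12],"delta_rot": [0,0,0],"hand": 1},
    {"translation": [0,0,-12],"delta_rot": [0,0,0],"hand": 1},
  ],
)

```text
t: 9.87
tcp_pos: [0.5249, -0.0646, 0.2722]
orientation: [0.75, 0.662, 0.0, 0.001]
ft_force: [0.9, 0.2, -2.3]
opening: 0.19
grip_force: 80.2
```

```bash
python3 ck.py i; python3 - <<'E'
from h import *
d=pickle.load(open('i.pkl','rb'));P=pts(d['top'])
o=np.array([-.124,-.992]);h=np.array([.561,.2575])+.0325*-o
q=P.reshape(-1,3); a=(q[:,:2]-h)@o; b=(q[:,:2]-h)@np.array([.992,-.124])
k=(abs(b)<.12)&(q[:,2]>.03)&(q[:,2]<.2)&(a>.02)&(a<.12); print('hatch angle',np.pi/2-np.arctan(np.polyfit(a[k],q[k,2],1)[0]))
s=d['side'];P=pts(s);m=masks(s)['wood']&(P[...,2]>.24)&(P[...,2]<.35)&(P[...,0]>.48)&(P[...,0]<.6)&(P[...,1]<.2)&(P[...,1]>-.1)
w=P[m];print(len(w));print('pole dz/dy',np.polyfit(w[:,1],w[:,2],1)[0],'dx/dy',np.polyfit(w[:,1],w[:,0],1)[0],w[:,1].min(),w[:,1].max())
P2=P.reshape(-1,3); k=(P2[:,1]>.085)&(P2[:,1]<.17)&(P2[:,0]>.5)&(P2[:,0]<.58)&(P2[:,2]>.19)&(P2[:,2]<.3)
for z in (.2,.22,.24,.26): 
    kk=k&(abs(P2[:,2]-z)<.008); print(z,kk.sum(),np.median(P2[kk],0) if kk.any() else 0)
E
```

```text
side 75 [0.521 0.05  0.106] [0.568 0.134 0.301] [0.54  0.074 0.259]
top 29 [0.521 0.104 0.105] [0.569 0.145 0.134] [0.543 0.125 0.121]
9.9667 [ 0.52441236 -0.0645037   0.27047413] [ 0.50963127  0.25355619 -1.36303191] [-0.03874961  0.01161673  0.00599882] 80.18828988075256
hatch angle 0.9970020077875832
280
pole dz/dy -0.014201787648816756 dx/dy 0.11088057000044514 -0.08218109224715167 0.08507817160021262
0.2 0 0
0.22 13 [0.5464975  0.12381075 0.2210691 ]
0.24 16 [0.54689824 0.12419817 0.23772138]
0.26 17 [0.54615298 0.12427058 0.25853252]
```

View pics/i_side.png

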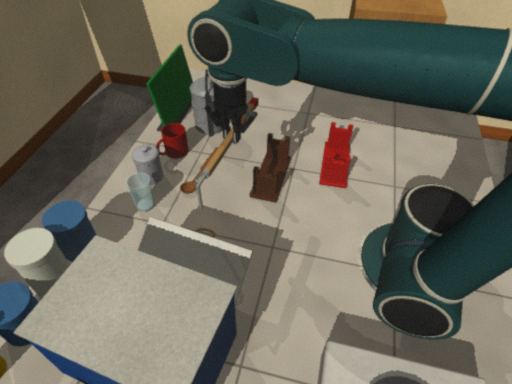

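The side view shows the hook at (199,205) clear above the ring, the hatch down at 1.0 rad and the stand empty at (271,170). I'll go back above the stand.

Emit:
send_rows(
  deltas=[
    {"translation": [-2,-0.6,0],"delta_rot": [0,0,-0.5],"hand": 1},
    {"translation": [-4,-1.2,0],"delta_rot": [0,0,-1],"hand": 1},
    {"translation": [-7,-2.2,0],"delta_rot": [0,0,-2],"hand": 1},
    {"translation": [-10,-3.1,0],"delta_rot": [0,0,-3],"hand": 1},
    {"translation": [-13,-4,1],"delta_rot": [0,0,-4],"hand": 1},
    {"translation": [-16,-5,2],"delta_rot": [0,0,-4.7],"hand": 1},
    {"translation": [-18.2,-5.6,4],"delta_rot": [0,0,-4.7],"hand": 1},
    {"translation": [-18.2,-5.6,7],"delta_rot": [0,0,-4.7],"hand": 1},
    {"translation": [-18.2,-5.6,10],"delta_rot": [0,0,-4.7],"hand": 1},
    {"translation": [-18.2,-5.6,12],"delta_rot": [0,0,-4.7],"hand": 1},
    {"translation": [-18.2,-5.6,13],"delta_rot": [0,0,-4.7],"hand": 1},
    {"translation": [-18.2,-5.6,13],"delta_rot": [0,0,-4.7],"hand": 1},
    {"translation": [-18.2,-5.6,13],"delta_rot": [0,0,-4.7],"hand": 1},
  ],
)

```text
t: 11.05
tcp_pos: [0.4465, -0.2381, 0.1416]
orientation: [0.722, 0.692, -0.0, -0.0]
ft_force: [0.3, 0.0, -0.8]
opening: 0.196
grip_force: 80.1
```

Emit:
send_rows(
  deltas=[
    {"translation": [0,0,1],"delta_rot": [0,0,0],"hand": 1},
    {"translation": [0,0,2],"delta_rot": [0,0,0],"hand": 1},
    {"translation": [0,0,3],"delta_rot": [0,0,0],"hand": 1},
    {"translation": [0,0,4],"delta_rot": [0,0,0],"hand": 1},
    {"translation": [0,0,4.7],"delta_rot": [0,0,0],"hand": 1},
    {"translation": [0,0,5.2],"delta_rot": [0,0,0],"hand": 1},
    {"translation": [0,0,5.6],"delta_rot": [0,0,0],"hand": 1},
    {"translation": [0,0,5.9],"delta_rot": [0,0,0],"hand": 1},
    {"translation": [0,0,5.9],"delta_rot": [0,0,0],"hand": 1},
    {"translation": [0,0,5.9],"delta_rot": [0,0,0],"hand": 1},
  ],
)

```text
t: 11.88
tcp_pos: [0.4466, -0.2383, 0.0826]
orientation: [0.722, 0.692, 0.0, 0.0]
ft_force: [0.6, -0.1, -2.1]
opening: 0.193
grip_force: 80.2
```

Emit:
send_rows(
  deltas=[
    {"translation": [0,0,0.1],"delta_rot": [0,0,0],"hand": 1},
    {"translation": [0,0,0.2],"delta_rot": [0,0,0],"hand": 1},
    {"translation": [0,0,0.2],"delta_rot": [0,0,0],"hand": 1.8},
    {"translation": [0,0,0.2],"delta_rot": [0,0,0],"hand": 2.2},
    {"translation": [0,0,0.2],"delta_rot": [0,0,0],"hand": 3},
    {"translation": [0,0,0.2],"delta_rot": [0,0,0],"hand": 5},
    {"translation": [0,0,0.2],"delta_rot": [0,0,0],"hand": 7},
    {"translation": [0,0,0.2],"delta_rot": [0,0,0],"hand": 8.5},
    {"translation": [0,0,0.2],"delta_rot": [0,0,0],"hand": 8.5},
    {"translation": [0,0,0.2],"delta_rot": [0,0,0],"hand": 8.5},
    {"translation": [0,0,0.2],"delta_rot": [0,0,0],"hand": 8.5},
  ],
)

```text
t: 12.8
tcp_pos: [0.4464, -0.2382, 0.0803]
orientation: [0.722, 0.692, -0.0, -0.0]
ft_force: [0.3, -0.5, 0.2]
opening: 0.995
grip_force: 0.0
```

Emit:
send_rows(
  deltas=[
    {"translation": [0,0,-2],"delta_rot": [0,0,0],"hand": 8.5},
    {"translation": [0,0,-5],"delta_rot": [0,0,0],"hand": 8.5},
    {"translation": [0,0,-8],"delta_rot": [0,0,0],"hand": 8.5},
    {"translation": [0,0,-11],"delta_rot": [0,0,0],"hand": 8.5},
    {"translation": [0,0,-14],"delta_rot": [0,0,0],"hand": 8.5},
    {"translation": [-4,0,-17],"delta_rot": [0,0,0],"hand": 8.5},
    {"translation": [-8,0,-17],"delta_rot": [0,0,0],"hand": 8.5},
    {"translation": [-12,0,-17],"delta_rot": [0,0,0],"hand": 8.5},
    {"translation": [-16,-3,-17],"delta_rot": [0,0,0],"hand": 8.5},
    {"translation": [-20,-6,-17],"delta_rot": [0,0,0],"hand": 8.5},
    {"translation": [-24,-9,-17],"delta_rot": [0,0,0],"hand": 8.5},
    {"translation": [-28,-12,-17],"delta_rot": [0,0,0],"hand": 8.5},
    {"translation": [-30,-14,-17],"delta_rot": [0,0,0],"hand": 8.5},
    {"translation": [-30,-14,-17],"delta_rot": [0,0,0],"hand": 8.5},
    {"translation": [-30,-14,-17],"delta_rot": [0,0,0],"hand": 8.5},
    {"translation": [-30,-14,-17],"delta_rot": [0,0,0],"hand": 8.5},
  ],
)

```text
t: 14.13
tcp_pos: [0.293, -0.5328, 0.2499]
orientation: [0.723, 0.691, 0.0, -0.0]
ft_force: [0.7, 0.7, -0.8]
opening: 0.997
grip_force: 0.0
```

```bash
python3 - <<'E'
from h import *
d=grab('z')
for n,c in d.items():
    m=masks(c);P=pts(c)
    pm=(m['wood']|m['red'])&(P[...,2]>.095)&(P[...,2]<.125)&(P[...,0]>.42)&(P[...,0]<.48)&(P[...,1]>-.45)&(P[...,1]<-.06)
    w=P[pm];z=np.median(w[:,2]);q=line(c,pm,z)
    print(n,'z',z,'dz/dy',np.polyfit(w[:,1],w[:,2],1)[0],'dx/dy',np.polyfit(q[:,1],q[:,0],1),'y',q[:,1].min(),q[:,1].max())
P=pts(d['top']);o=np.array([-.124,-.992]);h=np.array([.561,.2575])+.0325*-o
q=P.reshape(-1,3); a=(q[:,:2]-h)@o; b=(q[:,:2]-h)@np.array([.992,-.124])
k=(abs(b)<.12)&(q[:,2]>.03)&(q[:,2]<.2)&(a>.02)&(a<.12); print('hatch angle',np.pi/2-np.arctan(np.polyfit(a[k],q[k,2],1)[0]))
a=cv2.resize(d['side']['img'][100:250,150:350],None,fx=3,fy=3); cv2.imwrite('pics/crop_z.png',a[:,:,::-1])
E
```

```text
side z 0.10915827198452915 dz/dy 0.001232606586036565 dx/dy [0.04654011 0.45785285] y -0.40792248666094844 -0.08575937500025199
top z 0.10729679026570887 dz/dy -0.0017566668062893585 dx/dy [0.04401937 0.45528453] y -0.408789086503984 -0.09379385660901703
hatch angle 0.9992887461556133
```

View pics/crop_z.png

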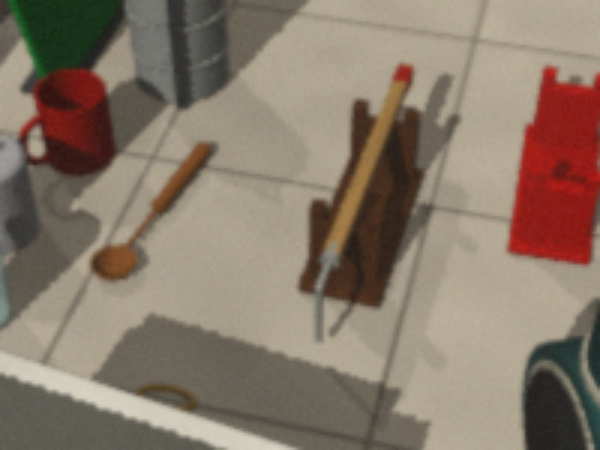

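The pole lies level in both notches, hook hanging at (320,310) in the crop. The hatch is down at 1.0 rad and the arm is clear.

```bash
python3 -c "
from station import hand_in
print(hand_in())"
```

```text
the job is handed in; nothing more can be done
None
```

The job is handed in at about 14 s of the 51 s limit: the hatch was pulled down to its stop (measured 1.0 rad), and the pole is back level in both notches of the brown stand with its hook hanging down, though the judge returned no verdict.

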